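# Free the large wheel on its indexing head

## Task

Two indexing heads stand on the clockmaker's bench, each holding a toothed brass wheel still with a spring plunger. On the head with the LARGE wheel, pull the round knurled collar straight up against its spring, then turn it about 60 degrees counter-clockwise (seen from above) and let go, so that it stays parked in the raised position and the wheel is free. Leave the collar of the small wheel's head alone.

Things in the scene. Friction and masses are not known exactly. Their poses are not given: they have to be found in the camera images.
- large_collar (a point): Knurled grey steel collar of the head with the large brass wheel (130 mm diameter). Upright cylinder, 40 mm diameter, 34 mm tall; grip it from above across its diameter at any yaw. The point is on its axis, 20 mm above its lower face, 14 mm below its top, 115 mm above the bench when down; it moves with the collar. z up; x at the start points from the collar to the wheel's hub.
- small_collar (a point): Same collar and same point, on the like head with the small brass wheel (70 mm); leave alone. Heads are bolted down and may swap sides, collars 250 mm or more apart. Each head: base plate from 40 mm behind to 165 mm ahead of the collar along its x, 110 mm wide; column behind, 74 mm high; 30 mm square barrel under the collar, top at 94 mm; wheel lies flat, rim under the collar, top at 46 mm, arbor 63 mm.
- large_lift (a joint): Upward travel of the large wheel's collar, m: 0 at the start (spring holds it down, key under the collar stands in a 14 mm deep slot of the barrel), 0.014 parked with its key on top of the barrel, 0.028 at the upper stop. The spring pulls down with about 6 N at 0, 10 N at 0.020, 11 N at 0.028; let go unturned, it springs back to 0.
- large_turn (a joint): Turn of the large wheel's collar, rad, counter-clockwise from above positive: 0 at the start, stop at 1.4. The key blocks turning until the collar is lifted more than 0.014; then it turns easily (0.03 N m). Let go at about 1.05 (60 degrees) it drops a little onto the barrel and stays raised and turned.
Not all that is in view belongs to the job. Leave any brown look-alike of the part that bears large_collar alone.

How it is judged:
On the way:
1. the large wheel's collar has been pulled up out of its slot, not yet turned (value of joint large_lift above 0.011 m and value of joint large_turn below 0.35 rad), for 0.05 s.
At the end, for the whole second after the job is handed in: The large wheel's collar is let go and stays parked: raised by 11 to 18 mm (its key rests on the barrel at 14 mm), turned by more than 0.7 rad (40 degrees) counter-clockwise and at rest; the small wheel's collar is within 6 mm of where it was (value of joint large_lift between 0.011 and 0.018 m and value of joint large_turn above 0.7 rad and velocity of joint large_lift below 0.02 m/s and distance of small_collar from where it was at the start of the episode below 0.006 m); the robot touches nothing.
It fails at once if the small wheel's collar is pulled up or shifted by more than 6 mm (distance of small_collar from where it was at the start of the episode above 0.006 m).
It also fails if it takes over 32 s, if anything falls off the work surface, if the arm or the gripper's body presses on something with over 40 N, if the wrist force passes 120 N, or if a joint passes its speed limit or range.

## Robot

A 7-joint arm with a two-finger parallel gripper is mounted at the origin on the work surface. World frame = base frame: x ahead of the robot, y to its left, z up, the work surface at z = 0. Lengths are in m, angles in rad, forces in N, time in s.
With the tool pointing down it reaches from about 0.35 to 0.9 m from the base axis. Payload 8.1 kg.
Tool frame: the origin (TCP) lies midway between the tips of the shut fingers; the grasp point (between the pads) lies 19 mm behind it (env.tcp_to_grasp is the distance from the TCP to the grasp point, in m); y points along the fingers, x is the direction in which the jaws open and shut, and the axes are right-handed (so a half turn about y gives the same grasp; the last joint's range is limited). The gripper opens to 85 mm and grips with 20 to 120 N. Pads are 22 mm wide; open, the fingers measure 114 mm over their backs; the gripper's body (76 mm by 85 mm) begins 54 mm behind the grasp point. The pads swing forward as they close: fully open they stand 13 mm farther back than shut.
Start: joints at [1.06, 0.434, 0.025, 1.573, -0.012, 1.134, -0.075], TCP at [0.248, -0.574, 0.231] pointing down, gripper open.
Joint ranges: [-2.62, 2.62], [-0.44, 2.09], [-1.27, 1.32], [0.08, 2.57], [-1.32, 4.46], [0.12, 2], [-2.74, 2.74]. Speed limits (rad/s): [2.22, 2.22, 3.01, 3.01, 3.14, 3.14, 3.14].

## Interface

Orientations are given as a unit quaternion [x, y, z, w].
In Python, from rig import readout, imaging, env gives the robot as it stands.
- The arm moves only by the tool move_arm, never from a script. Its argument "commands" is a list of rows, each a list of 2 entries, a list of its own where there are three numbers: the shift along the tool's x, y, z in m, then the turn about the tool's y in degrees. A call has 1 to 8 rows; each row is the pose to reach, as a shift and turn from the pose commanded when the call began, along the tool's axes at that moment; what a row does not reach only later rows make up. A row lasts 1/8 s, in which the tool goes at most 62.5 mm and 10.7 degrees, less where a joint would pass 70% of its speed; a pose out of reach is approached as far as the arm can. A call with a gripper value outside its range is refused whole. "fingers" is the gripper command: -1 is shut, 1 is fully open, values between are in proportion, set as the call begins (left out, the last holds). The fingers move at their own pace and stop on an object; "grip_force" is the grip in N (left out, the last holds). Time passes only in rows, so rows that repeat a pose let the fingers close. It gives the time, the measured TCP pose, the force and the opening at its end, in the units of the state.
- readout.read_state(): the state, without advancing time (a new reading comes with each control period).
- imaging.get_image(name): name is "side" or "top" or "wrist"; returns a dict with "img" (384x512x3 uint8, blue, green, red), "mtx" (3x3 intrinsics, pixels), "T" (4x4, takes a point from camera to world coordinates); the wrist camera has in their place "tool_from_camera" (4x4, takes a point from camera to tool coordinates, whose origin is the TCP and whose axes are the tool frame's). Camera axes: x right, y down, z forward; pixel columns grow to the right and rows downward; lengths in m; the calibration is good to about 2 mm. A picture is of the moment at which its call begins: read the wrist's pose just before it. There is no depth.
- env.finish_job(): hands the job in, once; it reports no verdict.
Trained networks look in a picture, given as the dict that the camera call returned (one of the last four; its "shot" number tells which), for a name from the list of things; names that differ only in an ending like _2 or _b are one class to them, and where a whole thing is asked for, a point or a joint stands for the part that bears it (a point fixed in the world has none). Each returns a list of dicts, best first, with "conf" (0 to 1); they miss things now and then, are a little off and sometimes report something else, mostly with a low value. They report only what shows in the picture. A call takes as long as a camera call. They do not tell look-alikes from the thing itself.
- imaging.boxes_of(label, picture): "uv" ([column, row] in pixels, amid what is visible of it).
- imaging.regions_of(label, picture): "mask" (384x512 bool, what is visible of it) and "uv" ([column, row] in pixels, amid what is visible of it).
- imaging.landmark_of(label, picture): "uv" ([column, row] in pixels: a listed point, or the origin of a listed thing).
The state is a dict: "time": time; "joints": joint angles; "joint_vel": joint speeds; "tau": joint torques, N m; "tool_pos": TCP position; "orientation": TCP orientation; "contact_force": force on the tool from outside, world axes, zero at the start; "torque": the same for the moment, N m; "grip_width": finger opening in m.
Only numpy, scipy, OpenCV 4.12 (cv2) and the standard library are available. Lean on these libraries where they do the work, as an engineer would, in place of code of your own. Each camera call takes 0.05 s, during which the arm holds its last target.

## Working session

There is one attempt and no reset: what is moved stays moved. The work goes in short steps, Python scripts to look and compute and a tool call to move; the robot and the scene stay as the last step left them, time stands still between calls to the robot, and variables do not carry over. Pictures are saved under pics/ and viewed, and the job is handed in when it is done.

Besides the shell and the picture viewer there is one more tool, called after ">>>" as a command line: name --argument value ..., lists and objects as JSON in quotes. move_arm: Moves the arm, as the interface text tells. Its arguments: {"type":"object","properties":{"commands":{"type":"array","items":{"type":"array"}},"fingers":{"type":"number"},"grip_force":{"type":"number"}},"required":["commands"]}

```bash
mkdir -p pics; python3 - <<'E'
from rig import readout, imaging, env
import cv2,numpy as np
s=readout.read_state();print(s)
ims=[]
for n in ["side","top"]:
    p=imaging.get_image(n);im=p["img"].copy()
    print(n,p["mtx"].tolist(),np.round(p["T"],4).tolist())
    for l in ["large_collar","small_collar"]:
        for d in imaging.landmark_of(l,p): print(l,d)
    cv2.imwrite(f"pics/{n}0.png",im)
    ims.append(im)
cv2.imwrite("pics/both0.png",np.vstack(ims)[:, :] if 0 else cv2.resize(np.hstack(ims),(800,300)))
E
```

```text
{'time': 0.0, 'joints': array([ 1.06037026,  0.43519025,  0.02497969,  1.57412083, -0.01159758,
        1.13398239, -0.0750882 ]), 'joint_vel': array([-0.00070551,  0.00158631, -0.00045547, -0.00193214, -0.0007868 ,
       -0.0010337 , -0.00026014]), 'tau': array([ 6.48526839e-05, -6.70458770e+01,  1.02518745e+00, -3.16210663e+01,
        1.54686644e-02,  1.25188299e-02,  3.53014207e-05]), 'tool_pos': array([ 0.24762436, -0.57329608,  0.2305372 ]), 'orientation': array([-0.59062204,  0.38889395, -0.38792206,  0.59113753]), 'contact_force': array([-0.60686531, -1.04807369,  0.10286119]), 'torque': array([-0.01284826,  0.00960362,  0.03258705]), 'grip_width': 0.08538434250031503}
side [[351.18208380152504, 0.0, 257.70963109368097], [0.0, 351.18208380152504, 189.89873639999362], [0.0, 0.0, 1.0]] [[-0.7566, 0.4992, -0.4224, 0.8328], [0.6537, 0.5628, -0.5058, 0.7238], [-0.0148, -0.6588, -0.7521, 0.903], [0.0, 0.0, 0.0, 1.0]]
large_collar {'uv': [311.2, 176.0], 'conf': 0.73}
large_collar {'uv': [410.9, 270.3], 'conf': 0.63}
large_collar {'uv': [212.5, 105.7], 'conf': 0.62}
large_collar {'uv': [233.3, 212.5], 'conf': 0.49}
small_collar {'uv': [161.5, 153.7], 'conf': 0.75}
top [[365.24847458675237, 0.0, 252.16874365294825], [0.0, 365.24847458675237, 195.09948105318225], [0.0, 0.0, 1.0]] [[0.0266, -0.9782, 0.2058, 0.1862], [-0.9996, -0.0267, 0.0026, 0.183], [0.003, -0.2058, -0.9786, 1.1232], [0.0, 0.0, 0.0, 1.0]]
large_collar {'uv': [397.4, 255.7], 'conf': 0.79}
large_collar {'uv': [82.0, 233.0], 'conf': 0.7}
large_collar {'uv': [245.7, 163.3], 'conf': 0.49}
small_collar {'uv': [364.0, 154.8], 'conf': 0.62}
```

View pics/side0.png

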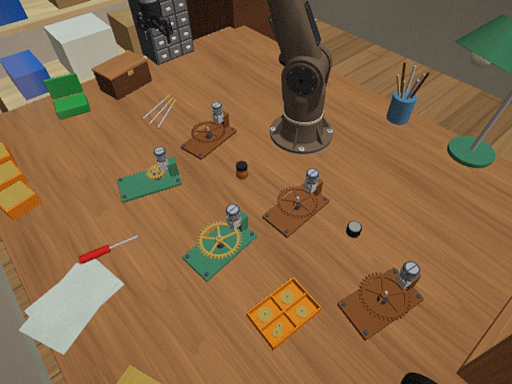

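View pics/top0.png

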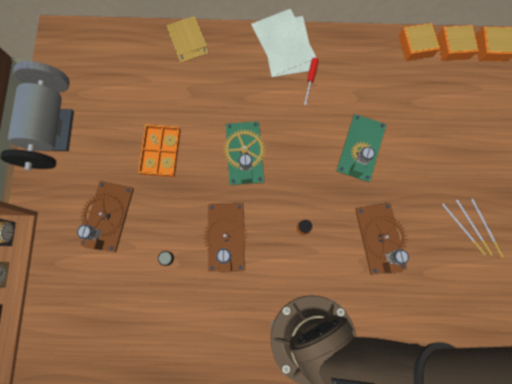

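Candidates for the large head are the top-view collars at (246,160) green base with a large brass wheel, (397,256), (224,256) and (84,232), all three brown. The green base at (364,154) carries the small brass wheel. The one meant is (246,160), which is (233,212) in the side view. I'll confirm it in a crop and triangulate.

```bash
cat > h.py <<'E'
from rig import readout, imaging, env
import cv2,numpy as np
from scipy.spatial.transform import Rotation as R
def ray(p,uv,T=None):
    T=p["T"] if T is None else T
    T=np.array(T); d=np.linalg.inv(np.array(p["mtx"]))@[uv[0],uv[1],1]
    d=T[:3,:3]@d; return T[:3,3],d/np.linalg.norm(d)
def tri(rs):
    A=0;b=0
    for o,d in rs:
        M=np.eye(3)-np.outer(d,d);A=A+M;b=b+M@o
    x=np.linalg.solve(A,b)
    return x,[float(np.linalg.norm((np.eye(3)-np.outer(d,d))@(x-o))) for o,d in rs]
def atz(r,z): o,d=r; return o+d*(z-o[2])/d[2]
E
python3 - <<'E'
from h import *
p=imaging.get_image("side");q=imaging.get_image("top")
for l in ["large_collar","small_collar"]:
    print(l,[d for d in imaging.landmark_of(l,p)],[d for d in imaging.landmark_of(l,q)])
for a,b in [((233.3,212.5),(245.7,163.3)),((161.5,153.7),(364,154.8))]:
    ra,rb=ray(p,a),ray(q,b);print(tri([ra,rb]),atz(ra,.115),atz(rb,.115))
a=cv2.resize(p["img"][140:290,150:300],(400,400),interpolation=cv2.INTER_CUBIC)
b=cv2.resize(q["img"][105:205,205:305],(400,400),interpolation=cv2.INTER_CUBIC)
cv2.imwrite("pics/crop1.png",np.hstack([a,b]))
E
```

```text
large_collar [{'uv': [235.8, 210.8], 'conf': 0.77}, {'uv': [413.2, 266.7], 'conf': 0.74}, {'uv': [311.2, 174.6], 'conf': 0.69}, {'uv': [162.4, 152.8], 'conf': 0.58}, {'uv': [214.3, 108.0], 'conf': 0.5}] [{'uv': [399.8, 254.0], 'conf': 0.74}, {'uv': [221.9, 256.7], 'conf': 0.71}, {'uv': [246.9, 162.5], 'conf': 0.6}, {'uv': [85.3, 233.4], 'conf': 0.56}]
small_collar [{'uv': [161.4, 155.5], 'conf': 0.64}] [{'uv': [367.0, 154.0], 'conf': 0.71}]
(array([0.49373252, 0.20682431, 0.10634126]), [6.928595008492238e-05, 6.928595008488843e-05]) [0.49745801 0.21238612 0.115     ] [0.49106411 0.2066704  0.115     ]
(array([ 0.52509559, -0.13347048,  0.1180039 ]), [7.776032565590121e-05, 7.776032565578649e-05]) [ 0.52395705 -0.1368354   0.115     ] [ 0.52604568 -0.13435736  0.115     ]
```

View pics/crop1.png

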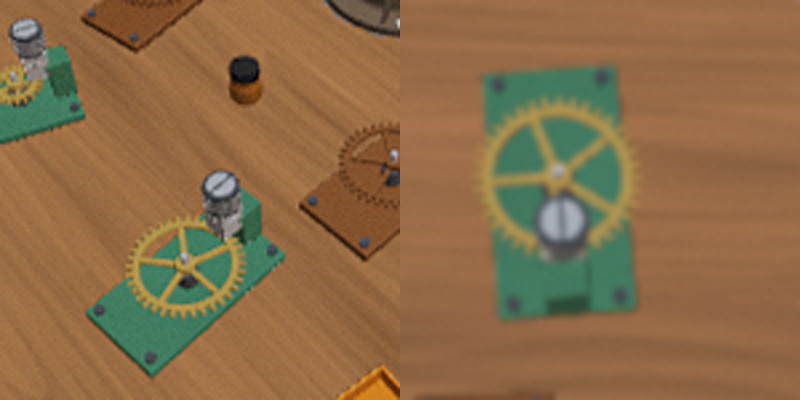

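The crop shows a green base with a large five-spoke brass wheel, and its collar at top view (245,160). This is the target. Next I'll work out the shift in tool axes.

```bash
cat >> h.py <<'E'
def plan(target):
    s=readout.read_state();Rm=R.from_quat(s["orientation"]).as_matrix()
    print("t",s["time"],"pos",s["tool_pos"],"R",np.round(Rm,3).tolist(),"j",np.round(s["joints"],2),"F",np.round(s["contact_force"],1),"w",s["grip_width"])
    d=Rm.T@(np.array(target)-s["tool_pos"]);print("tool shift",np.round(d,4));return d
E
python3 - <<'E'
from h import *
q=imaging.get_image("top")
print(atz(ray(q,(245.3,159.5)),.129))
plan([.493,.207,.231])
E
```

```text
[0.49802656 0.20781671 0.129     ]
t 0.65 pos [ 0.24784974 -0.57378207  0.23134774] R [[0.397, 0.0, 0.918], [-0.918, -0.0, 0.397], [0.0, -1.0, -0.0]] j [ 1.06  0.43  0.02  1.57 -0.01  1.13 -0.08] F [0.6 0.3 0.1] w 0.08532885607014411
tool shift [-6.196e-01  3.000e-04  5.346e-01]
```

>>> move_arm --commands '[[[-0.04, 0, 0.035], 0], [[-0.085, 0, 0.073], 0], [[-0.13, 0, 0.112], 0], [[-0.175, 0, 0.151], 0], [[-0.22, 0, 0.19], 0], [[-0.265, 0, 0.229], 0], [[-0.31, 0, 0.267], 0], [[-0.35, 0, 0.302], 0]]' --fingers 1

```text
time: 1.65
tool_pos: [0.3867, -0.1307, 0.2317]
orientation: [-0.591, 0.388, -0.389, 0.591]
contact_force: [1.1, -0.7, -0.5]
grip_width: 0.0854
```

>>> move_arm --commands '[[[-0.045, 0, 0.039], 0], [[-0.09, 0, 0.078], 0], [[-0.135, 0, 0.116], 0], [[-0.18, 0, 0.155], 0], [[-0.22, 0, 0.19], 0], [[-0.25, 0, 0.216], 0], [[-0.27, 0, 0.233], 0], [[-0.27, 0, 0.233], 0]]'

```text
time: 2.65
tool_pos: [0.4931, 0.2099, 0.2312]
orientation: [-0.591, 0.388, -0.387, 0.592]
contact_force: [-0.1, -0.2, 0.6]
grip_width: 0.0852
```

```bash
python3 - <<'E'
from h import *
plan([.495,.207,.231])
s=readout.read_state()
w=imaging.get_image("wrist")
T=np.eye(4);T[:3,:3]=R.from_quat(s["orientation"]).as_matrix();T[:3,3]=s["tool_pos"]
Tw=T@np.array(w["tool_from_camera"]);print(np.round(Tw,3).tolist())
for d in imaging.landmark_of("large_collar",w): print(d,atz(ray(w,d["uv"],Tw),.115))
cv2.imwrite("pics/w1.png",w["img"])
np.savez("w1.npz",Tw=Tw,mtx=w["mtx"])
E
```

```text
t 2.65 pos [0.49309303 0.20989863 0.23121683] R [[0.399, -0.0, 0.917], [-0.917, 0.001, 0.399], [-0.001, -1.0, 0.0]] j [-0.12  0.34 -0.5   1.76  0.18  1.09 -1.84] F [-0.1 -0.2  0.6] w 0.08519673673919465
tool shift [0.0034 0.0002 0.0006]
[[0.399, -0.872, -0.283, 0.565], [-0.917, -0.38, -0.122, 0.24], [-0.001, 0.308, -0.951, 0.373], [0.0, 0.0, 0.0, 1.0]]
{'uv': [253.1, 180.9], 'conf': 0.65} [0.49676532 0.2104268  0.115     ]
```

View pics/w1.png

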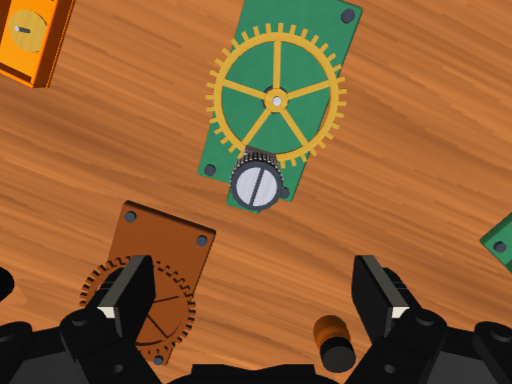

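The wrist view shows the target green head, with the collar top at about (257,184) and the brown head at lower left out of the way. I'll refine the axis with that point.

```bash
python3 - <<'E'
from h import *
f=np.load("w1.npz");w={"mtx":f["mtx"]}
im=cv2.imread("pics/w1.png")
a=im[140:230,210:305]; cv2.imwrite("pics/w1c.png",cv2.resize(a,None,fx=6,fy=6,interpolation=cv2.INTER_CUBIC))
g=cv2.GaussianBlur(cv2.cvtColor(a,cv2.COLOR_BGR2GRAY),(3,3),0)
c=cv2.HoughCircles(g,cv2.HOUGH_GRADIENT,1,30,param1=100,param2=15,minRadius=18,maxRadius=32)
print(c+np.array([210,140,0]) if c is not None else None)
for uv in [(257,184),(257.5,185)]:
  P=atz(ray(w,uv,f["Tw"]),.129);print(P)
plan([P[0],P[1],.1])
E
```

```text
[[[257.5 183.5  27. ]]]
[0.49944427 0.20843099 0.129     ]
[0.49888203 0.20777761 0.129     ]
t 2.75 pos [0.49303992 0.20711076 0.23112717] R [[0.397, -0.0, 0.918], [-0.918, -0.001, 0.397], [0.0, -1.0, -0.001]] j [-0.12  0.34 -0.5   1.76  0.18  1.09 -1.84] F [ 0.7 -0.  -0.4] w 0.08531416176248184
tool shift [0.0017 0.1311 0.0057]
```

View pics/w1c.png

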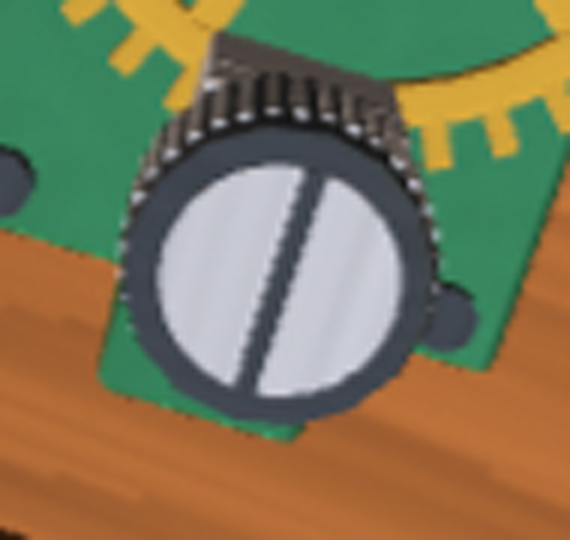

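>>> move_arm --commands '[[[0.0015, 0.02, 0.0055], 0], [[0.0015, 0.06, 0.0055], 0], [[0.0015, 0.095, 0.0055], 0], [[0.0015, 0.12, 0.0055], 0], [[0.0015, 0.132, 0.0055], 0], [[0.0015, 0.137, 0.0055], 0], [[0.0015, 0.137, 0.0055], 0]]'

```text
time: 3.62
tool_pos: [0.4992, 0.2082, 0.0948]
orientation: [-0.591, 0.388, -0.389, 0.591]
contact_force: [0.3, -0.7, 1.0]
grip_width: 0.085
```

```bash
python3 - <<'E'
from h import *
plan([.4985,.208,.094])
w=imaging.get_image("wrist");p=imaging.get_image("side")
cv2.imwrite("pics/g1.png",np.hstack([cv2.resize(w["img"],(400,300)),cv2.resize(p["img"][130:280,150:350],(400,300))]))
E
```

```text
t 3.625 pos [0.49915448 0.20820693 0.09483737] R [[0.396, 0.001, 0.918], [-0.918, 0.0, 0.396], [0.0, -1.0, 0.001]] j [-0.17  0.5  -0.45  1.9   0.29  0.8  -1.93] F [ 0.3 -0.7  1. ] w 0.08502914076682198
tool shift [-0.0001  0.0008 -0.0007]
```

View pics/g1.png

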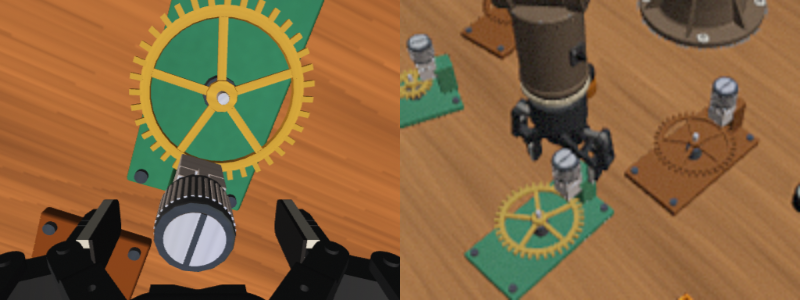

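The wrist picture shows the collar centred between the open pads (collar at 195, pads at about 105 and 290). Closing now.

>>> move_arm --commands '[[[0, 0, 0], 0], [[0, 0, 0], 0], [[0, 0, 0], 0], [[0, 0, 0], 0], [[0, 0, 0], 0], [[0, 0, 0], 0], [[0, 0, 0], 0], [[0, 0, 0], 0]]' --fingers -1 --grip_force 50

```text
time: 4.72
tool_pos: [0.4987, 0.2092, 0.0948]
orientation: [-0.591, 0.388, -0.388, 0.591]
contact_force: [-3.4, 1.6, 5.5]
grip_width: 0.0389
```

>>> move_arm --commands '[[[0, -0.004, 0], 0], [[0, -0.008, 0], 0], [[0, -0.012, 0], 0], [[0, -0.016, 0], 0], [[0, -0.02, 0], 0], [[0, -0.022, 0], 0], [[0, -0.022, 0], 0], [[0, -0.022, 0], 0]]'

```text
time: 5.72
tool_pos: [0.4984, 0.209, 0.1159]
orientation: [-0.591, 0.389, -0.388, 0.591]
contact_force: [1.0, 5.5, -9.6]
grip_width: 0.0393
```

```bash
python3 - <<'E'
from h import *
plan([.4985,.208,.094])
w=imaging.get_image("wrist");p=imaging.get_image("side")
cv2.imwrite("pics/g2.png",np.hstack([cv2.resize(w["img"],(400,300)),cv2.resize(p["img"][170:250,190:290],(400,320))[:300]]))
E
```

```text
t 5.725 pos [0.49841788 0.20899296 0.11589477] R [[0.397, -0.001, 0.918], [-0.918, 0.001, 0.397], [-0.001, -1.0, -0.0]] j [-0.16  0.47 -0.46  1.88  0.27  0.85 -1.92] F [ 1.   5.5 -9.6] w 0.039326685116443647
tool shift [ 0.001   0.0219 -0.0003]
```

View pics/g2.png

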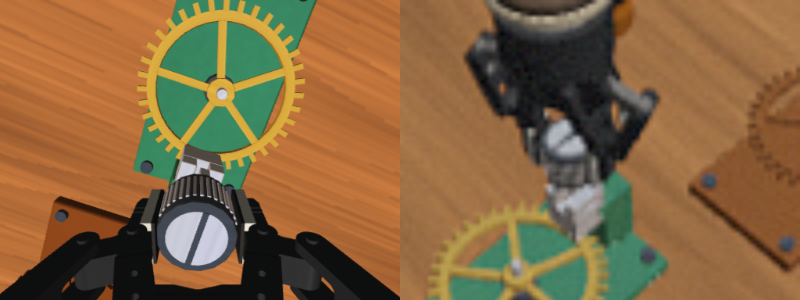

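The collar is up about 21 mm. The 9.6 N downward force agrees with the spring, and it is gripped and unturned. Now the counter-clockwise turn, which is negative about the downward tool y.

>>> move_arm --commands '[[[0, 0, 0], -5], [[0, 0, 0], -13], [[0, 0, 0], -21], [[0, 0, 0], -29], [[0, 0, 0], -37], [[0, 0, 0], -45], [[0, 0, 0], -53], [[0, 0, 0], -60]]'

```text
time: 6.82
tool_pos: [0.4981, 0.2095, 0.1159]
orientation: [-0.705, 0.039, -0.039, 0.707]
contact_force: [-0.3, 8.0, -10.2]
grip_width: 0.0389
```

>>> move_arm --commands '[[[0, 0, 0], -3], [[0, 0, 0], -3], [[0, 0, 0], -3]]'

```text
time: 7.2
tool_pos: [0.4981, 0.2095, 0.1159]
orientation: [-0.706, 0.022, -0.022, 0.707]
contact_force: [-1.3, 7.3, -9.1]
grip_width: 0.0386
```

```bash
python3 - <<'E'
from h import *
plan([.4985,.208,.094])
print(readout.read_state()["torque"])
w=imaging.get_image("wrist");p=imaging.get_image("side")
cv2.imwrite("pics/g3.png",np.hstack([cv2.resize(w["img"],(400,300)),cv2.resize(p["img"][170:250,190:290],(400,320))[:300]]))
E
```

```text
t 7.2 pos [0.49808108 0.20951053 0.11589217] R [[0.998, -0.001, 0.062], [-0.062, 0.002, 0.998], [-0.001, -1.0, 0.002]] j [ 0.03  0.54 -0.74  1.87  0.45  0.91 -0.98] F [-1.3  7.3 -9.1] w 0.03862929145364258
tool shift [ 0.0005  0.0219 -0.0015]
[ 1.55769323 -0.16703766 -0.00602868]
```

View pics/g3.png

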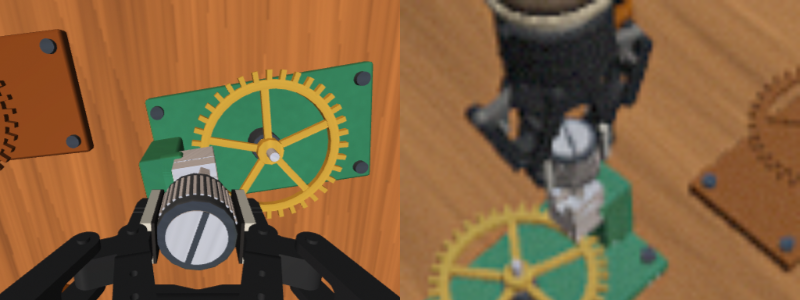

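The collar turned with the gripper: its screw slot is unchanged in the wrist view and the plate is rotated about 63°. Next I lower it onto the barrel and let go.

>>> move_arm --commands '[[[0, 0.002, 0], 0], [[0, 0.004, 0], 0], [[0, 0.006, 0], 0], [[0, 0.0065, 0], 0], [[0, 0.0065, 0], 0]]'

```text
time: 7.92
tool_pos: [0.4981, 0.2095, 0.1095]
orientation: [-0.706, 0.022, -0.022, 0.707]
contact_force: [-2.3, 7.8, -8.7]
grip_width: 0.0391
```

>>> move_arm --commands '[[[0, 0, 0], 0], [[0, 0, 0], 0], [[0, 0, 0], 0], [[0, 0, 0], 0], [[0, 0, 0], 0], [[0, 0, 0], 0], [[0, 0, 0], 0], [[0, 0, 0], 0]]' --fingers 1

```text
time: 8.93
tool_pos: [0.4988, 0.2083, 0.1098]
orientation: [0.707, -0.022, 0.022, -0.707]
contact_force: [-0.5, 0.3, 0.1]
grip_width: 0.0856
```

>>> move_arm --commands '[[[0, -0.01, 0], 0], [[0, -0.03, 0], 0], [[0, -0.06, 0], 0], [[0, -0.09, 0], 0], [[0, -0.11, 0], 0], [[0, -0.12, 0], 0], [[0, -0.12, 0], 0], [[0, -0.12, 0], 0]]'

```text
time: 9.93
tool_pos: [0.4984, 0.208, 0.229]
orientation: [0.707, -0.023, 0.022, -0.707]
contact_force: [-0.5, 1.2, 0.1]
grip_width: 0.0858
```

```bash
python3 - <<'E'
from h import *
plan([.4985,.208,.094])
s=readout.read_state()
w=imaging.get_image("wrist");p=imaging.get_image("side")
T=np.eye(4);T[:3,:3]=R.from_quat(s["orientation"]).as_matrix();T[:3,3]=s["tool_pos"]
Tw=T@np.array(w["tool_from_camera"])
rs=[]
for d in imaging.landmark_of("large_collar",w): print(d); 
d=imaging.landmark_of("large_collar",w); e=[x for x in imaging.landmark_of("large_collar",p) if np.hypot(x["uv"][0]-234,x["uv"][1]-207)<25]
print(e); 
if d and e: print(tri([ray(w,d[0]["uv"],Tw),ray(p,e[0]["uv"])]))
cv2.imwrite("pics/g4.png",np.hstack([cv2.resize(w["img"],(400,300)),cv2.resize(p["img"][170:250,190:290],(400,320))[:300]]))
E
```

```text
t 9.925 pos [0.49842745 0.20802069 0.22899614] R [[0.998, -0.001, 0.064], [-0.064, -0.001, 0.998], [-0.001, -1.0, -0.001]] j [ 0.1   0.42 -0.8   1.73  0.33  1.13 -0.87] F [-0.5  1.2  0.1] w 0.08580129089746674
tool shift [2.00e-04 1.35e-01 1.00e-04]
{'uv': [250.3, 194.3], 'conf': 0.84}
[{'uv': [233.0, 207.3], 'conf': 0.47}]
(array([0.49540591, 0.20819837, 0.13358842]), [0.0014341082801687102, 0.0014341082801686774])
```

View pics/g4.png

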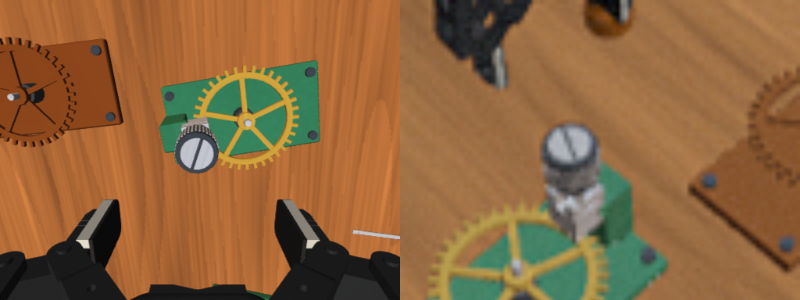

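The collar is free of the fingers. It stands raised (z about 0.13, against 0.115 when down), and its slot has turned with the plate by about 60°. The gripper is clear above it, so I'm handing in.

```bash
python3 -c "
from rig import env
print(env.finish_job())"
```

```text
the job is handed in; nothing more can be done
None
```

I lifted the large brass wheel's collar about 21 mm, turned it about 63° counter-clockwise, lowered it onto the barrel and let go. It is parked in the raised position. I handed the job in at about 10 s of the 32 s allowed; no verdict is reported.

- **Lift:** the wrist force read about 9.6 N downward while the collar was held up and still unturned, which matches the spring.
- **Turn and park:** after letting go, two camera views put the collar point at z ≈ 0.134 m. The nominal parked height is 0.129 m (0.115 m when down), so the reading is about 5 mm high. Camera error is the likely cause, because the first such reading on this collar came out about 9 mm low. The screw slot had turned with the gripper.
- **Clearance:** the gripper was open and raised well clear, with wrist force near zero.
- **Small wheel's head:** I did not go near its collar, nor did I measure it again at the end.

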